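Make up the two mosaic-class kits

TASK

Make up the two kits for the mosaic class from the stock lying between the two trays. Gluing kit, in the tray divided into just two long lanes: the glue tube in one lane and the copper strip (three tiles glued in a row) in the other. Marking-out kit, in the tray with one long lane and two short wells: the marker in the lane, and the eraser and the squarish grey glued piece in the wells, one in each; every thing lies flat on the tray floor, wholly inside its own compartment, and the small hexagonal tile among the stock stays where it is.

Things in the scene. Friction and masses are not known exactly. Their poses are not given: they have to be found in the camera images.
- lane_tray: Fixed low wooden tray with a cork floor, 170 (x) x 134 (y) mm, with two equal lanes along its x axis. Origin: centre of the underside, z up. Floor top 4 mm above the origin, outer rim 4 mm wide to 9 mm height, one ridge 4 mm wide, 8 mm high (4 mm over the floor) along x at y = 0. Each lane is 162 x 63 mm, centres at y = +32.5 and -32.5 mm, x = 0. Told by its single straight ridge. It does not move.
- well_tray: Fixed low wooden tray, same outside as the other: 170 (x) x 134 (y) mm, floor top at 4 mm, rim 4 mm wide to 9 mm height, ridges 4 mm wide, 8 mm high. Origin: centre of the underside, z up. A long ridge along x at y = -11 mm and a short cross ridge at x = 0 on its +y side, so it has one long lane (162 x 50 mm, centre x = 0, y = -38 mm) and two wells (79 x 72 mm, centres x = +41.5 and -41.5 mm, y = +27 mm). Told by its T-shaped ridges. It does not move.
- glue_tube: Loose, partly used tube of craft glue, lying; 119 mm long along its y axis, 32 mm wide (x), 24 mm high (z up), 32 g. Origin: centre of the underside. The broad body runs from y = -35 to +60 mm, the narrow cap (16 mm thick) from y = -60 to -35 mm. Grasp across x at the body.
- piece_copper_strip: Loose sample strip: three copper-brown tiles glued in a row on glass, a flat bar 56 mm long (y), 21 mm wide (x), 7 mm high (z up), 20 g. Origin: centre of the underside. Grasp across x, with the fingertips close to the surface.
- marker_teal: Loose white marker pen with a teal cap, lying among the stock (not the red one far back); 134 mm long along y, 15 mm wide (x) and 15 mm high, 16 g; it does not roll. Origin: centre of the underside. Grasp across x at the middle.
- eraser: Loose eraser in a card sleeve, 43 mm long (y), 20 mm wide (x), 12 mm high, 14 g. Origin: centre of the underside.
- piece_grey_pair: Loose glued sample piece: two grey glazed strips on a glass base, a nearly square slab 34 (x) x 30 (y) x 8 mm (z up), 16 g. Origin: centre of the underside. Grasp across y or x, with the fingertips close to the surface.
- tile_hex: Loose hexagonal dark tile among the stock, 22 x 19 x 6 mm, origin at the centre of the underside. Not part of a kit: leave it where it lies. Behind the stock and the trays stand marker boxes up to 180 mm tall, from about 0.64 m ahead of the robot: carry things past them in front or above.

How it is judged:
At the end, for the whole second after the job is handed in: Each thing at rest in its compartment, glue and marker along the lane, within 2 mm of the floor, tilt under 0.05 rad; centre off the compartment centre (along, across tray) at most: glue 23, 16 mm; copper strip 71, 22; marker 16, 19; eraser 30, 27; grey piece 25, 22; one thing per compartment ((((x of glue_tube in the frame of lane_tray between -0.023 and 0.023 m and y of glue_tube in the frame of lane_tray between 0.0165 and 0.0485 m) and (x of piece_copper_strip in the frame of lane_tray between -0.071 and 0.071 m and y of piece_copper_strip in the frame of lane_tray between -0.0545 and -0.0105 m)) or ((x of glue_tube in the frame of lane_tray between -0.023 and 0.023 m and y of glue_tube in the frame of lane_tray between -0.0485 and -0.0165 m) and (x of piece_copper_strip in the frame of lane_tray between -0.071 and 0.071 m and y of piece_copper_strip in the frame of lane_tray between 0.0105 and 0.0545 m))) and (((x of eraser in the frame of well_tray between 0.0115 and 0.0715 m and y of eraser in the frame of well_tray between 0 and 0.054 m) and (x of piece_grey_pair in the frame of well_tray between -0.0665 and -0.0165 m and y of piece_grey_pair in the frame of well_tray between 0.005 and 0.049 m)) or ((x of eraser in the frame of well_tray between -0.0715 and -0.0115 m and y of eraser in the frame of well_tray between 0 and 0.054 m) and (x of piece_grey_pair in the frame of well_tray between 0.0165 and 0.0665 m and y of piece_grey_pair in the frame of well_tray between 0.005 and 0.049 m))) and x of marker_teal in the frame of well_tray between -0.016 and 0.016 m and y of marker_teal in the frame of well_tray between -0.057 and -0.019 m and angle between the y axis of glue_tube and the x axis of lane_tray, either way round below 0.3 rad and angle between the y axis of marker_teal and the x axis of well_tray, either way round below 0.28 rad and z of glue_tube in the frame of lane_tray between 0.001 and 0.006 m and angle between each of glue_tube, piece_copper_strip, marker_teal, eraser, piece_grey_pair's own z axis and vertical below 0.05 rad and linear speed of each of glue_tube, piece_copper_strip, marker_teal, eraser, piece_grey_pair below 0.02 m/s and z of piece_copper_strip in the frame of lane_tray between 0.001 and 0.006 m and z of marker_teal in the frame of well_tray between 0.001 and 0.006 m and z of eraser in the frame of well_tray between 0.001 and 0.006 m and z of piece_grey_pair in the frame of well_tray between 0.001 and 0.006 m); the robot touches nothing.
It fails at once if the hexagonal tile was moved more than 25 mm (distance of tile_hex from where it was at the start of the episode above 0.025 m).
It also fails if it takes over 128 s, if anything falls off the work surface, if the arm or the gripper's body presses on something with over 40 N, if the wrist force passes 120 N, or if a joint passes its speed limit or range.

ROBOT

A 6-joint arm with a two-finger parallel gripper is mounted at the origin on a cart in front of the work surface, level with it; the furniture and walls round the work are solid. World frame = base frame: x ahead of the robot, y to its left, z up, the work surface at z = 0. Lengths are in m, angles in rad, forces in N, time in s.
With the tool pointing down it reaches from about 0.35 to 0.775 m from the base axis. Payload 5.5 kg.
Tool frame: the origin (TCP) lies at the very end of the fingers, on their centre line; the grasp point (between the pads) lies env.hold_point_z behind it (env.hold_point_z is the distance from the TCP to the grasp point, in m); z points along the fingers, y is the line along which they close (so a half turn about z gives the same grasp; the last joint's range is limited). The gripper opens to 85 mm and grips with 20 to 120 N. Pads are 22 mm wide; open, the fingers measure 114 mm over their backs; the gripper's body (76 mm by 85 mm) begins 54 mm behind the grasp point. The pads swing forward as they close: fully open they stand 13 mm farther back than shut.
Start: joints at [-1.303, 0.313, 0.046, 1.304, 0, 1.431], TCP at [0.228, -0.528, 0.231] pointing down, gripper open.
Joint ranges: [-2.76, 2.76], [-0.86, 1.69], [-1.03, 1.26], [-2.2, 2.34], [-1.47, 1.5], [-3.14, 3.14]. Speed limits (rad/s): [2.57, 2.57, 3.14, 3.14, 3.14, 3.14].

INTERFACE

Orientations are given as a unit quaternion [w, x, y, z].
In Python, from workcell import env gives the robot as it stands.
- The arm moves only by the tool carry_out, never from a script. Its argument "steps" is a list of rows, each a list of 3 entries, a list of its own where there are three numbers: the turn, a rotation vector about the tool's x, y, z in degrees, then the shift along the tool's x, y, z in cm, then the closure in counts, from 0 (fully open) to 255 (shut). A call has exactly 8 rows; each row is the pose to reach, as a shift and turn from the pose commanded when the call began, along the tool's axes at that moment; what a row does not reach only later rows make up. A row lasts 1/8 s, in which the tool goes at most 62.5 mm and 10.7 degrees, less where a joint would pass 70% of its speed; a pose out of reach is approached as far as the arm can. A call with a gripper value outside its range is refused whole. The fingers move at their own pace and stop on an object; "force" is the grip in N (left out, the last holds). Time passes only in rows, so rows that repeat a pose let the fingers close, or fill a call up. It gives the time, the measured TCP pose, the force, the opening and the grip force at its end, in the units of the state.
- env.get_state(): the state, without advancing time (a new reading comes with each control period).
- env.read_camera(name): name is "side" or "top" or "wrist"; returns (picture, depth): 480x640x3 uint8, red, green, blue; 480x640 float32, m along the optical axis (not along the pixel's ray), 0 where there is no reading.
- env.get_calibration(name): a dict with "fx", "fy", "cx", "cy" (pixels), "D" ([k1, k2, p1, p2, k3] as OpenCV has them; the pictures are not rectified), "origin" and "orientation" of the camera in the world. Camera axes: x right, y up, looking along -z (the intrinsics and any distortion apply to the point x, -y, -z); pixel columns grow to the right and rows downward; lengths in m; the calibration is good to about 2 mm. A picture is of the moment at which its call begins: read the wrist's pose just before it. get_calibration takes no time and is no camera call; for the wrist camera it gives the pose at the moment of the call.
- env.hand_in(): hands the job in; it is judged then, once.
The state is a dict: "clock": time; "joint_pos": joint angles; "qvel": joint speeds; "tau": joint torques, N m; "tcp_pos": TCP position; "orientation": TCP orientation; "wrist_force": force on the tool from outside, world axes, zero at the start; "ft_torque": the same for the moment, N m; "finger_gap": finger opening in m; "grip_force": force on a finger pad.
Only numpy, scipy, OpenCV 4.12 (cv2) and the standard library are available. Lean on these libraries where they do the work, as an engineer would, in place of code of your own. Each camera call takes 0.05 s, during which the arm holds its last target. There are 200 camera calls.

## Working session

There is one attempt and no reset: what is moved stays moved. The work goes in short steps, Python scripts to look and compute and a tool call to move; the robot and the scene stay as the last step left them, time stands still between calls to the robot, and variables do not carry over. Pictures are saved under pics/ and viewed, at most 14 in all, crops included, and the job is handed in when it is done.

Besides the shell and the picture viewer there is one more tool, called after "Emit:" by a JSON object that holds its "method" and its "body", one argument or row to a line. carry_out: Moves the arm, as the interface text tells. Its arguments: {"type":"object","properties":{"steps":{"type":"array","items":{"type":"array"}},"force":{"type":"number"}},"required":["steps"]}

```bash
mkdir -p pics; ls; cat > h.py <<'E'
import numpy as np, cv2
from scipy.spatial.transform import Rotation as R
from workcell import env
def q(o): return R.from_quat([o[1],o[2],o[3],o[0]])
def cam(n):
    c=env.get_calibration(n); im,d=env.read_camera(n); return c,im,d
def rays(c,uv):
    K=np.array([[c['fx'],0,c['cx']],[0,c['fy'],c['cy']],[0,0,1.]])
    p=cv2.undistortPoints(np.array(uv,float).reshape(-1,1,2),K,np.array(c['D'],float)).reshape(-1,2)
    return np.c_[p[:,0],-p[:,1],-np.ones(len(p))]
def world(c,uv,d):
    r=rays(c,uv)*np.array(d).reshape(-1,1)
    return q(c['orientation']).apply(r)+np.array(c['origin'])
def onz(c,uv,z):
    r=q(c['orientation']).apply(rays(c,uv)); o=np.array(c['origin'])
    return o+r*((z-o[2])/r[:,2])[:,None]
E
python3 - <<'E'
from h import *
print(env.hold_point_z, env.get_state())
for n in('top','side'):
    c,im,d=cam(n); print(n,c); cv2.imwrite(f'pics/{n}0.png',im[:,:,::-1]); np.savez(f'{n}0.npz',im=im,d=d,c=c)
E
```

```text
pics
0.0187 {'clock': 0.0, 'joint_pos': array([-1.30261609e+00,  3.14016490e-01,  4.49802287e-02,  1.30358582e+00,
       -1.22984053e-05,  1.43118550e+00]), 'qvel': array([-6.70264075e-05, -1.00867843e-03, -9.48908436e-04, -1.26747370e-04,
       -1.35194547e-03,  4.41885128e-04]), 'tau': array([ 9.11287880e-04, -4.80624604e+01,  2.98535156e+01,  1.92586309e-02,
        1.03658880e-05,  3.85384695e-06]), 'tcp_pos': array([ 0.22788189, -0.52736571,  0.23040022]), 'orientation': array([-9.10598716e-04,  9.79284811e-01,  2.02485617e-01, -6.47802649e-05]), 'wrist_force': array([-0.35164067,  0.2264614 , -0.5688595 ]), 'ft_torque': array([ 0.03219999, -0.03853594,  0.04707465]), 'grip_force': 0.0, 'finger_gap': 0.08520283462381378}
top {'fx': 562.1691028257384, 'fy': 562.1691028257384, 'cx': 322.11245303184944, 'cy': 243.7798274505434, 'D': array([-0.09856311,  0.        ,  0.        ,  0.        ,  0.        ]), 'origin': array([0.38230899, 0.00467539, 1.15770689]), 'orientation': array([ 0.7137094 ,  0.03567351, -0.04086421, -0.69833832])}
side {'fx': 566.2845712888562, 'fy': 566.2845712888562, 'cx': 323.8762101128805, 'cy': 242.19477675605694, 'D': array([-0.16879507,  0.        ,  0.        ,  0.        ,  0.        ]), 'origin': array([0.79446204, 1.06556301, 0.75844058]), 'orientation': array([0.10486508, 0.06752128, 0.46763476, 0.87507824])}
```

View pics/top0.png

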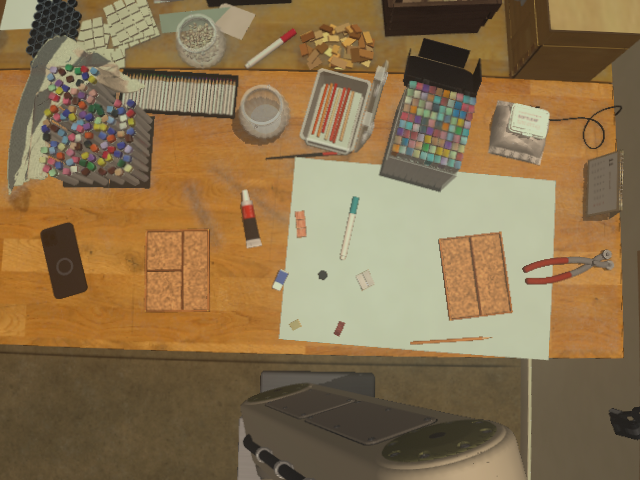

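The top view shows the well tray at left (147–210, 230–312), with its long lane on the right side. The lane tray is at right (440–511, 233–320). Between them lie the glue tube (250,218), copper strip (300,224), teal marker (349,228), eraser (280,280), hex tile (323,275) and grey piece (365,280). I'll enlarge it next.

```bash
python3 - <<'E'
from h import *
z=np.load('top0.npz',allow_pickle=True); im=z['im']
a=cv2.resize(im[180:340,230:400],None,fx=3.5,fy=3.5,interpolation=cv2.INTER_CUBIC)
cv2.imwrite('pics/crop1.png',a[:,:,::-1])
a=np.hstack([cv2.resize(im[220:330,x:x+100],None,fx=4,fy=4,interpolation=cv2.INTER_CUBIC) for x in (130,425)])
cv2.imwrite('pics/crop2.png',a[:,:,::-1])
E
```

```text
(no output)
```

View pics/crop1.png

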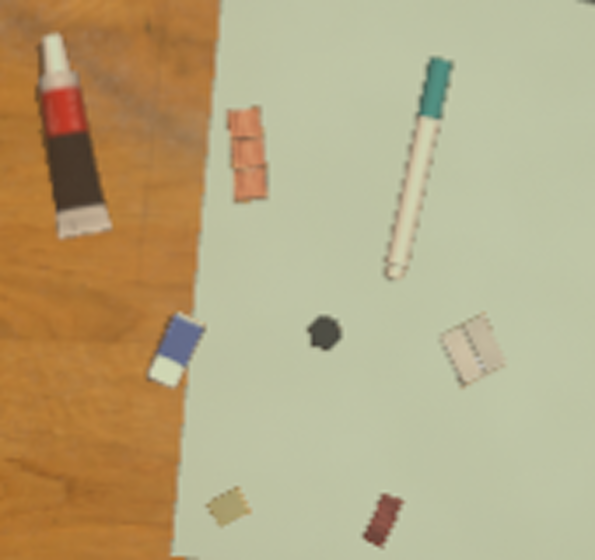

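View pics/crop2.png

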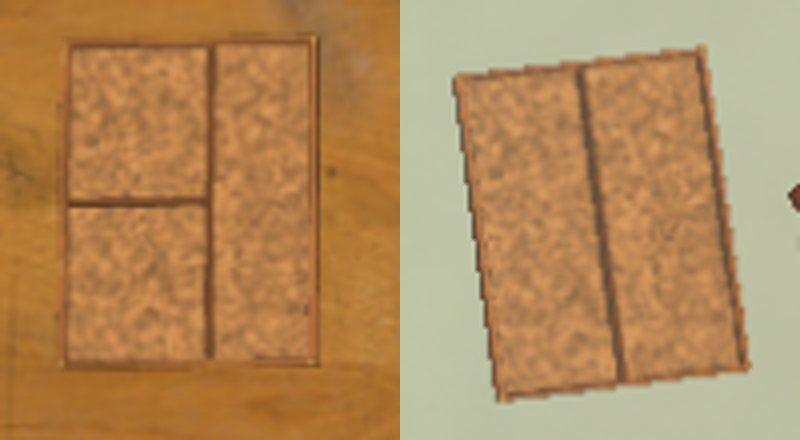

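The first crop shows the stock. The glue cap points away from the robot (51,36 to 83,230), the strip runs 244,109 to 251,199, the marker 440,60 to 395,276, and the eraser 190,320 to 164,380. The grey piece has its corners at (484,314), (505,361), (464,386) and (440,338). The second crop gives the outer corners of both trays.

```bash
cat > m.py <<'E'
from h import *
z=np.load('top0.npz',allow_pickle=True); c=z['c'].item(); d=z['d']
f=lambda P,o,s:(np.array(P,float)+.5)/s-.5+np.array(o)
O1=(230,180)
S={'glue':([(51,36),(83,228)],.011),'copper':([(244,109),(251,199)],.007),'marker':([(440,60),(395,276)],.010),
'eraser':([(190,319),(165,381)],.012),'grey':([(484,314),(505,361),(464,386),(440,338)],.008),'hex':([(324,333)],.006)}
for k,(P,h) in S.items():
    p=f(P,O1,3.5); w=onz(c,p,h); m=w.mean(0)
    uv=p.mean(0).round().astype(int); dd=d[uv[1],uv[0]]
    print(k,m.round(4),'depthpt',world(c,[uv],[dd]).round(4)[0], end=' ')
    if len(P)==2: v=w[0]-w[1]; print('len',np.linalg.norm(v).round(4),'axis deg',np.degrees(np.arctan2(v[1],v[0])).round(1))
    elif len(P)==4:
        e=[w[(i+1)%4]-w[i] for i in range(4)]; print([ (np.linalg.norm(a).round(4),np.degrees(np.arctan2(a[1],a[0])).round(1)) for a in e])
    else: print()
for k,P,o in(('well',[(64,40),(318,37),(319,365),(63,366)],(130,220)),('lane',[(57,77),(305,48),(348,370),(100,402)],(425,220))):
    p=f(P,o,4); w=onz(c,p,.009); e=[w[(i+1)%4]-w[i] for i in range(4)]
    print(k,w.mean(0).round(4),[ (np.linalg.norm(a).round(4),np.degrees(np.arctan2(a[1],a[0])).round(1)) for a in e])
E
python3 m.py
python3 - <<'E'
from h import *
print(env.get_state()['clock']); c=env.get_calibration('wrist'); print(c)
s=env.get_state(); print(q(s['orientation']).as_matrix().round(3)); print(q(s['orientation']).inv().apply(c['origin']-s['tcp_pos']))
print((q(s['orientation']).inv()*q(c['orientation'])).as_matrix().round(3))
E
```

```text
glue [0.5589 0.1502 0.011 ] depthpt [0.5581 0.1487 0.0188] len 0.1164 axis deg 11.5
copper [0.5484 0.0434 0.007 ] depthpt [0.5476 0.0441 0.0068] len 0.0539 axis deg 5.9
marker [ 0.5423 -0.0571  0.01  ] depthpt [ 0.5403 -0.0568  0.0157] len 0.1313 axis deg -10.7
eraser [0.4316 0.081  0.012 ] depthpt [0.431  0.0819 0.0093] len 0.0388 axis deg -20.4
grey [ 0.4357 -0.0915  0.008 ] depthpt [ 0.4348 -0.0917  0.0087] [(np.float64(0.0301), np.float64(-155.1)), (np.float64(0.0282), np.float64(122.4)), (np.float64(0.0313), np.float64(27.5)), (np.float64(0.0295), np.float64(-60.3))]
hex [ 0.4437 -0.004   0.006 ] depthpt [ 0.4433 -0.0036  0.0057] 
well [0.4468 0.2942 0.009 ] [(np.float64(0.133), np.float64(-88.1)), (np.float64(0.1685), np.float64(-177.5)), (np.float64(0.1321), np.float64(91.8)), (np.float64(0.1683), np.float64(2.8))]
lane [ 0.4486 -0.3203  0.009 ] [(np.float64(0.1324), np.float64(-82.1)), (np.float64(0.1681), np.float64(-172.8)), (np.float64(0.1309), np.float64(98.0)), (np.float64(0.1682), np.float64(7.7))]
0.1
{'fx': 376.4334267018404, 'fy': 376.4334267018404, 'cx': 322.2022990108414, 'cy': 243.39541272274286, 'D': array([-0.07762407,  0.        ,  0.        ,  0.        ,  0.        ]), 'origin': array([ 0.30426103, -0.49335335,  0.37330811]), 'orientation': array([ 0.82454375, -0.13552072,  0.08991509, -0.54191974])}
[[ 0.918  0.397 -0.   ]
 [ 0.397 -0.918  0.002]
 [ 0.    -0.002 -1.   ]]
[ 0.08363003 -0.00121323 -0.1427923 ]
[[-0.     0.947  0.321]
 [ 1.     0.    -0.   ]
 [-0.     0.321 -0.947]]
```

```bash
cat > plan.py <<'E'
from h import *
import sys
def tray(o,a,x,y): c,s=np.cos(np.radians(a)),np.sin(np.radians(a)); return o[0]+c*x-s*y, o[1]+s*x+c*y
W=lambda x,y: tray((.4468,.2942),2.3,x,y)
L=lambda x,y: tray((.4486,-.3203),7.6,x,y)
def Rd(yaw): return R.from_euler('z',yaw,degrees=True)*R.from_euler('x',180,degrees=True)
def go(*T):
    s=env.get_state(); r=q(s['orientation']); p=s['tcp_pos']
    print('now',p.round(4),'yaw',np.degrees(np.arctan2(*r.as_matrix()[[1,0],0])).round(1),'t',s['clock'],'gap',s['finger_gap'].round(4),'F',s['wrist_force'].round(1),'j6',s['joint_pos'][5].round(2))
    for x,y,z,yaw in T:
        print((x,y,z,yaw),'turn',np.degrees((r.inv()*Rd(yaw)).as_rotvec()).round(1),'shift cm',(r.inv().apply(np.array([x,y,z])-p)*100).round(2))
E
python3 - <<'E'
from plan import *
go((.5423,-.0571,.12,169.3),(.5423,-.0571,.004,169.3))
E
```

```text
Traceback (most recent call last):
  File "plan.py", line 9, in go
    print('now',p.round(4),'yaw',np.degrees(np.arctan2(*r.as_matrix()[[1,0],0])).round(1),'t',s['clock'],'gap',s['finger_gap'].round(4),'F',s['wrist_force'].round(1),'j6',s['joint_pos'][5].round(2))
                                                                                                               ^^^^^^^^^^^^^^^^^^^^^
AttributeError: 'float' object has no attribute 'round'
```

```bash
sed -i "s/s\['finger_gap'\].round(4)/round(float(s['finger_gap']),4)/" plan.py; python3 - <<'E'
from plan import *
go((.5423,-.0571,.12,169.3),(.5423,-.0571,.004,169.3))
E
```

```text
now [ 0.2279 -0.5274  0.2305] yaw 23.4 t 0.1 gap 0.0855 F [ 0.4 -0.5  0.7] j6 1.43
(0.5423, -0.0571, 0.12, 169.3) turn [-0.000e+00 -1.000e-01 -1.459e+02] shift cm [ 47.51 -30.69  11.11]
(0.5423, -0.0571, 0.004, 169.3) turn [-0.000e+00 -1.000e-01 -1.459e+02] shift cm [ 47.51 -30.67  22.71]
```

Emit:
{"method": "carry_out", "body": {
  "steps": [
    [[0,0,-10],[4.75,-3.07,1.1],100],
    [[0,0,-20],[9.5,-6.14,2.2],100],
    [[0,0,-30],[14.25,-9.2,3.3],100],
    [[0,0,-40],[19,-12.28,4.4],100],
    [[0,0,-50],[23.75,-15.35,5.5],100],
    [[0,0,-60],[28.5,-18.4,6.6],100],
    [[0,0,-70],[33.25,-21.5,7.7],100],
    [[0,0,-80],[38,-24.55,8.8],100]
  ],
  "force": 30
}}

```text
clock: 1.1
tcp_pos: [0.4801, -0.1501, 0.1427]
orientation: [-0.0, 0.618, 0.786, -0.0]
wrist_force: [0.9, -0.9, -0.1]
finger_gap: 0.0519
grip_force: 0.0
```

```bash
python3 - <<'E'
from plan import *
go((.5423,-.0571,.08,169.3),(.5423,-.0571,.004,169.3))
E
```

```text
now [ 0.4801 -0.1501  0.1427] yaw 103.7 t 1.1 gap 0.0519 F [ 0.9 -0.9 -0.1] j6 0.87
(0.5423, -0.0571, 0.08, 169.3) turn [ -0.   -0.  -65.6] shift cm [7.56 8.25 6.27]
(0.5423, -0.0571, 0.004, 169.3) turn [ -0.   -0.  -65.6] shift cm [ 7.56  8.25 13.87]
```

Emit:
{"method": "carry_out", "body": {
  "steps": [
    [[0,0,-10],[1.3,1.4,1],100],
    [[0,0,-20],[2.5,2.8,2],100],
    [[0,0,-30],[3.8,4.1,3],100],
    [[0,0,-40],[5,5.5,4],100],
    [[0,0,-50],[6.3,6.9,5],100],
    [[0,0,-60],[7.56,8.25,6.5],100],
    [[0,0,-65.6],[7.56,8.25,9],100],
    [[0,0,-65.6],[7.56,8.25,11],100]
  ]
}}

```text
clock: 2.1
tcp_pos: [0.5418, -0.0587, 0.032]
orientation: [-0.001, 0.095, 0.995, 0.0]
wrist_force: [0.1, -1.2, -0.6]
finger_gap: 0.052
grip_force: 0.0
```

```bash
python3 - <<'E'
from plan import *
go((.5423,-.0571,.004,169.3))
c,im,d=cam('wrist'); cv2.imwrite('pics/w1.png',im[:,:,::-1])
E
```

```text
now [ 0.5418 -0.0587  0.032 ] yaw 169.1 t 2.1 gap 0.052 F [ 0.1 -1.2 -0.6] j6 -0.06
(0.5423, -0.0571, 0.004, 169.3) turn [-0.  -0.1 -0.2] shift cm [-0.02  0.17  2.8 ]
```

View pics/w1.png

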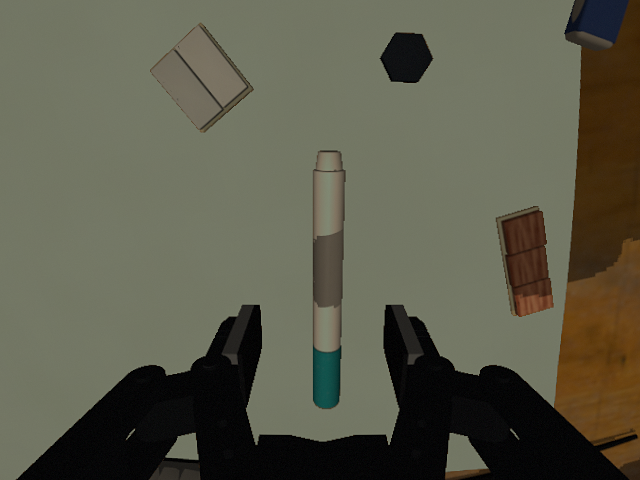

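The wrist view shows the marker vertical and centred between the fingers (column 328), so I'm grasping it.

Emit:
{"method": "carry_out", "body": {
  "steps": [
    [[0,0,0],[0,0.1,1.5],100],
    [[0,0,0],[0,0.1,2.8],100],
    [[0,0,0],[0,0.1,2.8],255],
    [[0,0,0],[0,0.1,2.8],255],
    [[0,0,0],[0,0.1,2.8],255],
    [[0,0,0],[0,0.1,2.8],255],
    [[0,0,0],[0,0.1,0],255],
    [[0,0,0],[0,0.1,-4],255]
  ],
  "force": 30
}}

```text
clock: 3.15
tcp_pos: [0.5414, -0.058, 0.0731]
orientation: [-0.001, 0.096, 0.995, 0.0]
wrist_force: [0.3, 0.2, -0.2]
finger_gap: 0.014
grip_force: 31.3
```

```bash
python3 - <<'E'
from plan import *
x,y=W(0,-.038)
go((x,y,.072,182.3),(x,y,.0095,182.3))
E
```

```text
now [ 0.5414 -0.058   0.0731] yaw 169.0 t 3.15 gap 0.014 F [ 0.3  0.2 -0.2] j6 -0.06
(np.float64(0.44832500811623727), np.float64(0.2562306129856511), 0.072, 182.3) turn [  0.   -0.2 -13.3] shift cm [15.15 29.06  0.15]
(np.float64(0.44832500811623727), np.float64(0.2562306129856511), 0.0095, 182.3) turn [  0.   -0.2 -13.3] shift cm [15.13 29.06  6.4 ]
```

Emit:
{"method": "carry_out", "body": {
  "steps": [
    [[0,0,-2],[2.5,4.8,0],255],
    [[0,0,-4],[5,9.7,0],255],
    [[0,0,-7],[7.5,14.5,0],255],
    [[0,0,-9],[10,19.4,0],255],
    [[0,0,-11],[12.6,24.2,0],255],
    [[0,0,-13.3],[15.15,29.06,0],255],
    [[0,0,-13.3],[15.15,29.06,2],255],
    [[0,0,-13.3],[15.15,29.06,4],255]
  ]
}}

```text
clock: 4.15
tcp_pos: [0.4494, 0.2573, 0.0333]
orientation: [0.001, -0.021, 1.0, 0.0]
wrist_force: [-0.8, 0.5, -0.6]
finger_gap: 0.0141
grip_force: 31.3
```

```bash
python3 - <<'E'
from plan import *
x,y=W(0,-.038)
go((x,y,.0095,182.3),(.4316,.081,.08,159.6))
c,im,d=cam('wrist'); cv2.imwrite('pics/w2.png',im[:,:,::-1])
E
```

```text
now [0.4494 0.2573 0.0333] yaw -177.6 t 4.15 gap 0.0141 F [-0.8  0.5 -0.6] j6 0.32
(np.float64(0.44832500811623727), np.float64(0.2562306129856511), 0.0095, 182.3) turn [0.  0.1 0.1] shift cm [ 0.11 -0.1   2.38]
(0.4316, 0.081, 0.08, 159.6) turn [ 0.   0.1 22.8] shift cm [  2.51 -17.54  -4.68]
```

View pics/w2.png

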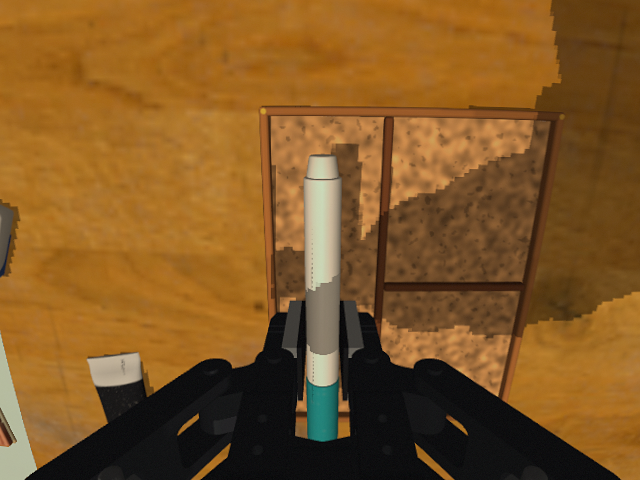

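The marker is aligned over the long lane (column 322, between the rim at 268 and the ridge at 385). I'm placing it.

Emit:
{"method": "carry_out", "body": {
  "steps": [
    [[0,0,0],[0.1,-0.1,1.5],255],
    [[0,0,0],[0.1,-0.1,2.4],255],
    [[0,0,0],[0.1,-0.1,2.4],255],
    [[0,0,0],[0.1,-0.1,2.4],170],
    [[0,0,0],[0.1,-0.1,2.4],170],
    [[0,0,0],[0.1,-0.1,0],150],
    [[0,0,5],[0.1,-1.5,-4.5],120],
    [[0,0,12],[1,-7,-4.5],100]
  ]
}}

```text
clock: 5.2
tcp_pos: [0.4464, 0.1872, 0.0819]
orientation: [0.004, 0.085, 0.996, 0.001]
wrist_force: [1.0, -0.7, -0.4]
finger_gap: 0.0519
grip_force: 0.0
```

```bash
python3 - <<'E'
from plan import *
go((.4316,.081,.08,159.6),(.4316,.081,.003,159.6))
E
```

```text
now [0.4464 0.1872 0.0819] yaw 170.3 t 5.2 gap 0.0519 F [ 1.  -0.7 -0.4] j6 0.4
(0.4316, 0.081, 0.08, 159.6) turn [ 0.3  0.5 10.7] shift cm [ -0.34 -10.72   0.16]
(0.4316, 0.081, 0.003, 159.6) turn [ 0.3  0.5 10.7] shift cm [ -0.27 -10.75   7.86]
```

Emit:
{"method": "carry_out", "body": {
  "steps": [
    [[0,0,5],[0,-5.5,0],100],
    [[0,0,10.7],[-0.3,-10.7,0],100],
    [[0,0,10.7],[-0.3,-10.7,3],100],
    [[0,0,10.7],[-0.3,-10.7,6],100],
    [[0,0,10.7],[-0.3,-10.7,7.6],100],
    [[0,0,10.7],[-0.3,-10.7,7.6],100],
    [[0,0,10.7],[-0.3,-10.7,7.6],100],
    [[0,0,10.7],[-0.3,-10.7,7.6],255]
  ]
}}

```text
clock: 6.2
tcp_pos: [0.428, 0.0798, 0.0031]
orientation: [0.001, 0.177, 0.984, 0.0]
wrist_force: [-0.4, 0.1, -0.2]
finger_gap: 0.0345
grip_force: 0.0
```

```bash
python3 - <<'E'
from plan import *
x,y=W(-.0415,.027)
go((.4316,.081,.003,159.6),(x,y,.08,180),(x,y,.008,180))
E
```

```text
now [0.428  0.0798 0.0031] yaw 159.6 t 6.2 gap 0.0345 F [-0.4  0.1 -0.2] j6 0.36
(0.4316, 0.081, 0.003, 159.6) turn [ 0.   0.1 -0. ] shift cm [-0.3   0.24  0.02]
(np.float64(0.40424987420437136), np.float64(0.3195127792779889), 0.08, 180) turn [  0.    0.1 -20.4] shift cm [10.57 21.65 -7.69]
(np.float64(0.40424987420437136), np.float64(0.3195127792779889), 0.008, 180) turn [  0.    0.1 -20.4] shift cm [10.59 21.64 -0.49]
```

Emit:
{"method": "carry_out", "body": {
  "steps": [
    [[0,0,0],[0,0,0],255],
    [[0,0,0],[0,0,0],255],
    [[0,0,0],[0,0,-5],255],
    [[0,0,-4],[2,4,-7.7],255],
    [[0,0,-8],[4.2,8.6,-7.7],255],
    [[0,0,-12],[6.4,13,-7.7],255],
    [[0,0,-16],[8.5,17.3,-7.7],255],
    [[0,0,-20.4],[10.5,21.6,-7.7],255]
  ]
}}

```text
clock: 7.2
tcp_pos: [0.4037, 0.3204, 0.0795]
orientation: [0.0, -0.001, 1.0, 0.0]
wrist_force: [0.7, -0.4, -0.2]
finger_gap: 0.0174
grip_force: 29.8
```

Emit:
{"method": "carry_out", "body": {
  "steps": [
    [[0,0,0],[0,0,3],255],
    [[0,0,0],[0,0,6],255],
    [[0,0,0],[0,0,7.15],255],
    [[0,0,0],[0,0,7.15],255],
    [[0,0,0],[0,0,7.15],150],
    [[0,0,0],[0,0,7.15],150],
    [[0,0,0],[0,0,5.5],140],
    [[0,0,0],[0,0,0],100]
  ]
}}

```text
clock: 8.2
tcp_pos: [0.402, 0.3174, 0.0778]
orientation: [-0.003, 0.0, 1.0, -0.002]
wrist_force: [0.3, 0.0, -0.2]
finger_gap: 0.0513
grip_force: 0.0
```

```bash
python3 - <<'E'
from plan import *
c,im,d=cam('wrist'); cv2.imwrite('pics/w3.png',im[:,:,::-1])
go((.5484,.0434,.07,185.9),(.5484,.0434,.002,185.9))
E
```

```text
now [0.4066 0.3201 0.0865] yaw 180.0 t 8.25 gap 0.0518 F [1.8 0.6 5.4] j6 0.51
(0.5484, 0.0434, 0.07, 185.9) turn [ 0.2  0.4 -5.9] shift cm [-14.19 -27.67   1.65]
(0.5484, 0.0434, 0.002, 185.9) turn [ 0.2  0.4 -5.9] shift cm [-14.15 -27.69   8.45]
```

View pics/w3.png

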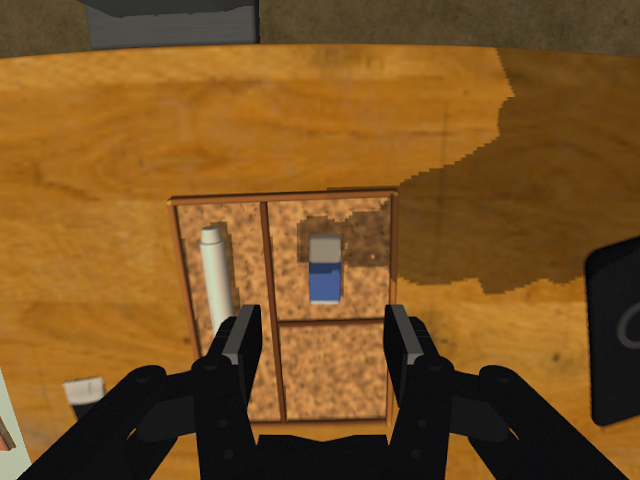

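The wrist view shows the eraser flat in the near well (325,268) and the marker in the lane (215,280). The copper strip is next.

Emit:
{"method": "carry_out", "body": {
  "steps": [
    [[0,0,0],[-2.6,-5,0],120],
    [[0,0,-2],[-5.2,-10,0],120],
    [[0,0,-4],[-7.8,-15,0],120],
    [[0,0,-5.9],[-10.4,-20,0],120],
    [[0,0,-5.9],[-13,-25,0],120],
    [[0,0,-5.9],[-14.4,-27.6,2],120],
    [[0,0,-5.9],[-14.4,-27.6,4.5],120],
    [[0,0,-5.9],[-14.4,-27.6,4.5],120]
  ]
}}

```text
clock: 9.25
tcp_pos: [0.5464, 0.0421, 0.0329]
orientation: [-0.002, -0.051, 0.999, 0.0]
wrist_force: [-0.3, 0.8, 0.2]
finger_gap: 0.0452
grip_force: 0.0
```

```bash
python3 - <<'E'
from plan import *
x,y=L(0,-.0325)
go((.5484,.0434,.0015,185.9),(x,y,.08,187.6))
E
```

```text
now [0.5464 0.0421 0.0329] yaw -174.2 t 9.25 gap 0.0452 F [-0.3  0.8  0.2] j6 -0.17
(0.5484, 0.0434, 0.0015, 185.9) turn [ 0.  -0.2 -0.1] shift cm [-0.22  0.1   3.13]
(np.float64(0.4528983326833565), np.float64(-0.35251450505817505), 0.08, 187.6) turn [ 0.  -0.2 -1.8] shift cm [ 13.3  -38.32  -4.69]
```

Emit:
{"method": "carry_out", "body": {
  "steps": [
    [[0,0,0],[-0.2,0.1,2],120],
    [[0,0,0],[-0.2,0.1,3.2],120],
    [[0,0,0],[-0.2,0.1,3.2],120],
    [[0,0,0],[-0.2,0.1,3.2],255],
    [[0,0,0],[-0.2,0.1,3.2],255],
    [[0,0,0],[-0.2,0.1,3.2],255],
    [[0,0,0],[-0.2,0.1,3.2],255],
    [[0,0,0],[-0.2,0.1,3.2],255]
  ]
}}

```text
clock: 10.25
tcp_pos: [0.5505, 0.0439, 0.0033]
orientation: [0.001, -0.051, 0.999, 0.0]
wrist_force: [-1.6, 0.3, 6.4]
finger_gap: 0.0196
grip_force: 29.9
```

```bash
python3 - <<'E'
from plan import *
x,y=L(0,-.0325)
go((x,y,.08,187.6))
E
```

```text
now [0.5505 0.0439 0.0033] yaw -174.1 t 10.25 gap 0.0196 F [-1.6  0.3  6.4] j6 -0.17
(np.float64(0.4528983326833565), np.float64(-0.35251450505817505), 0.08, 187.6) turn [-0.   0.1 -1.7] shift cm [ 13.75 -38.44  -7.69]
```

Emit:
{"method": "carry_out", "body": {
  "steps": [
    [[0,0,0],[0,0,-4],255],
    [[0,0,0],[0.8,-2.4,-7.7],255],
    [[0,0,0],[2.8,-8,-7.7],255],
    [[0,0,0],[4.8,-13.6,-7.7],255],
    [[0,0,0],[6.8,-19.2,-7.7],255],
    [[0,0,-1.7],[8.8,-24.8,-7.7],255],
    [[0,0,-1.7],[10.8,-30.4,-7.7],255],
    [[0,0,-1.7],[12.6,-35.6,-7.7],255]
  ]
}}

```text
clock: 11.25
tcp_pos: [0.46, -0.3252, 0.0794]
orientation: [0.0, -0.066, 0.998, -0.0]
wrist_force: [0.5, 0.4, -0.1]
finger_gap: 0.0197
grip_force: 29.5
```

Emit:
{"method": "carry_out", "body": {
  "steps": [
    [[0,0,0],[1.1,-2.8,0],255],
    [[0,0,0],[1.1,-2.8,4],255],
    [[0,0,0],[1.1,-2.8,4],255],
    [[0,0,0],[1.1,-2.8,4],255],
    [[0,0,0],[1.1,-2.8,4],255],
    [[0,0,0],[1.1,-2.8,4],255],
    [[0,0,0],[1.1,-2.8,4],255],
    [[0,0,0],[1.1,-2.8,4],255]
  ]
}}

```text
clock: 12.25
tcp_pos: [0.4538, -0.3523, 0.0396]
orientation: [0.0, -0.066, 0.998, -0.0]
wrist_force: [-1.1, 0.4, 0.3]
finger_gap: 0.0196
grip_force: 29.5
```

```bash
python3 - <<'E'
from plan import *
x,y=L(0,-.0325)
go((x,y,.008,187.6))
c,im,d=cam('wrist'); cv2.imwrite('pics/w4.png',im[:,:,::-1])
E
```

```text
now [ 0.4538 -0.3523  0.0396] yaw -172.4 t 12.25 gap 0.0196 F [-1.1  0.4  0.3] j6 -0.93
(np.float64(0.4528983326833565), np.float64(-0.35251450505817505), 0.008, 187.6) turn [-0.  0. -0.] shift cm [ 0.09 -0.    3.16]
```

View pics/w4.png

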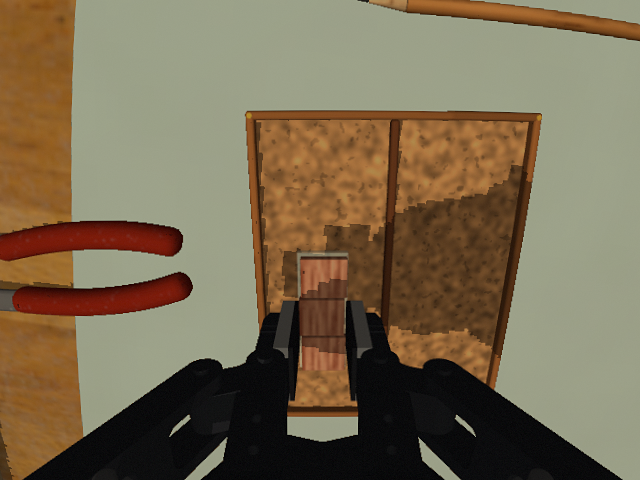

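The strip is held straight above the right-hand lane (323,310, ridge at 390), so I'm placing it.

Emit:
{"method": "carry_out", "body": {
  "steps": [
    [[0,0,0],[0,0,2],255],
    [[0,0,0],[0,0,3.15],255],
    [[0,0,0],[0,0,3.15],255],
    [[0,0,0],[0,0,3.15],160],
    [[0,0,0],[0,0,3.15],160],
    [[0,0,0],[0,0,2],150],
    [[0,0,0],[0,0,-2],120],
    [[0,0,0],[0,0,-4.5],100]
  ]
}}

```text
clock: 13.3
tcp_pos: [0.4543, -0.353, 0.0869]
orientation: [0.001, -0.066, 0.998, -0.001]
wrist_force: [0.9, 0.3, 0.6]
finger_gap: 0.052
grip_force: 0.0
```

```bash
python3 - <<'E'
from plan import *
go((.549,.148,.085,191.5))
c,im,d=cam('wrist'); cv2.imwrite('pics/w5.png',im[:,:,::-1])
E
```

```text
now [ 0.4543 -0.353   0.0869] yaw -172.4 t 13.3 gap 0.052 F [0.9 0.3 0.6] j6 -0.93
(0.549, 0.148, 0.085, 191.5) turn [-0.1  0.1 -3.9] shift cm [-15.99  48.41   0.12]
```

View pics/w5.png

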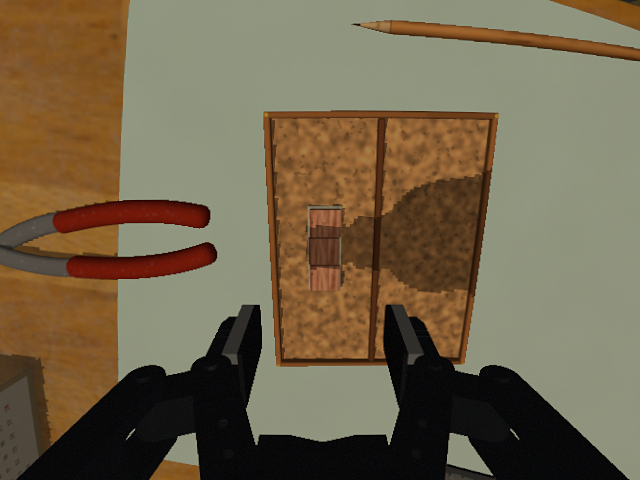

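The copper strip lies flat in the middle of its lane (325,248). On to the glue tube.

Emit:
{"method": "carry_out", "body": {
  "steps": [
    [[0,0,0],[-1.9,5.7,0],60],
    [[0,0,0],[-3.8,11.4,0],60],
    [[0,0,0],[-5.7,17.1,0],60],
    [[0,0,0],[-7.6,22.8,0],60],
    [[0,0,-2],[-9.5,28.5,0],60],
    [[0,0,-3.9],[-11.4,34.2,0],60],
    [[0,0,-3.9],[-13.3,39.9,0],60],
    [[0,0,-3.9],[-15.2,45.6,0],60]
  ]
}}

```text
clock: 14.35
tcp_pos: [0.5447, 0.1217, 0.085]
orientation: [0.001, -0.1, 0.995, -0.0]
wrist_force: [0.8, -0.2, 0.2]
finger_gap: 0.0654
grip_force: 0.0
```

Emit:
{"method": "carry_out", "body": {
  "steps": [
    [[0,0,0],[-1,2.8,0],60],
    [[0,0,0],[-1,2.8,2],60],
    [[0,0,0],[-1,2.8,4],60],
    [[0,0,0],[-1,2.8,4],60],
    [[0,0,0],[-1,2.8,4],60],
    [[0,0,0],[-1,2.8,4],60],
    [[0,0,0],[-1,2.8,4],60],
    [[0,0,0],[-1,2.8,4],60]
  ]
}}

```text
clock: 15.35
tcp_pos: [0.5488, 0.1491, 0.0447]
orientation: [0.0, -0.1, 0.995, -0.0]
wrist_force: [-0.5, -0.3, 0.2]
finger_gap: 0.0652
grip_force: 0.0
```

```bash
python3 - <<'E'
from plan import *
go((.549,.148,.008,191.5))
c,im,d=cam('wrist'); cv2.imwrite('pics/w6.png',im[:,:,::-1])
E
```

```text
now [0.5488 0.1491 0.0447] yaw -168.5 t 15.35 gap 0.0652 F [-0.5 -0.3  0.2] j6 -0.08
(0.549, 0.148, 0.008, 191.5) turn [-0.  0. -0.] shift cm [ 0.01 -0.11  3.67]
```

View pics/w6.png

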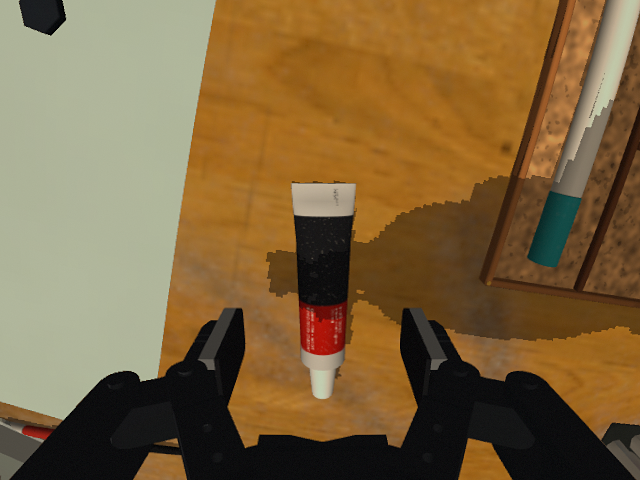

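The glue tube is centred between the fingers (column 323, cap toward the gripper), so I'm grasping it.

Emit:
{"method": "carry_out", "body": {
  "steps": [
    [[0,0,0],[0,0,2],60],
    [[0,0,0],[0,0,3.75],60],
    [[0,0,0],[0,0,3.75],255],
    [[0,0,0],[0,0,3.75],255],
    [[0,0,0],[0,0,3.75],255],
    [[0,0,0],[0,0,3.75],255],
    [[0,0,0],[0,0,3.75],255],
    [[0,0,0],[0,0,3.75],255]
  ],
  "force": 35
}}

```text
clock: 16.4
tcp_pos: [0.5492, 0.1492, 0.0075]
orientation: [0.001, -0.1, 0.995, -0.0]
wrist_force: [-1.6, 0.6, 5.5]
finger_gap: 0.0257
grip_force: 34.2
```

```bash
python3 - <<'E'
from plan import *
x,y=L(-.01,.0325)
go((x,y,.09,187.6))
E
```

```text
now [0.5492 0.1492 0.0075] yaw -168.5 t 16.4 gap 0.0257 F [-1.6  0.6  5.5] j6 -0.08
(np.float64(0.43438951191412806), np.float64(-0.28940805884439613), 0.09, 187.6) turn [-0.   0.1  3.9] shift cm [ 19.96 -40.7   -8.27]
```

Emit:
{"method": "carry_out", "body": {
  "steps": [
    [[0,0,0],[0,0,-4],255],
    [[0,0,0],[0.5,-1,-8.3],255],
    [[0,0,0],[3,-6.1,-8.3],255],
    [[0,0,0],[5.5,-11.2,-8.3],255],
    [[0,0,1],[8,-16.3,-8.3],255],
    [[0,0,2],[10.5,-21.4,-8.3],255],
    [[0,0,3],[13,-26.5,-8.3],255],
    [[0,0,3.9],[15.5,-31.6,-8.3],255]
  ]
}}

```text
clock: 17.4
tcp_pos: [0.4585, -0.1929, 0.0896]
orientation: [-0.0, -0.066, 0.998, 0.0]
wrist_force: [0.6, -0.0, 0.8]
finger_gap: 0.0251
grip_force: 32.9
```

Emit:
{"method": "carry_out", "body": {
  "steps": [
    [[0,0,0],[2.8,-4.8,0],255],
    [[0,0,0],[5.1,-8.8,0],255],
    [[0,0,0],[5.1,-8.8,2],255],
    [[0,0,0],[5.1,-8.8,4],255],
    [[0,0,0],[5.1,-8.8,4],255],
    [[0,0,0],[5.1,-8.8,4],255],
    [[0,0,0],[5.1,-8.8,4],255],
    [[0,0,0],[5.1,-8.8,4],255]
  ]
}}

```text
clock: 18.4
tcp_pos: [0.421, -0.2855, 0.0505]
orientation: [0.0, -0.066, 0.998, -0.001]
wrist_force: [-0.6, -0.5, -0.6]
finger_gap: 0.0259
grip_force: 33.0
```

```bash
python3 - <<'E'
from plan import *
x,y=L(-.01,.0325)
go((x,y,.0125,187.6))
c,im,d=cam('wrist'); cv2.imwrite('pics/w7.png',im[:,:,::-1])
E
```

```text
now [ 0.421  -0.2855  0.0505] yaw -172.4 t 18.4 gap 0.0259 F [-0.6 -0.5 -0.6] j6 -0.89
(np.float64(0.43438951191412806), np.float64(-0.28940805884439613), 0.0125, 187.6) turn [-0.1  0.  -0. ] shift cm [-1.28 -0.56  3.8 ]
```

View pics/w7.png

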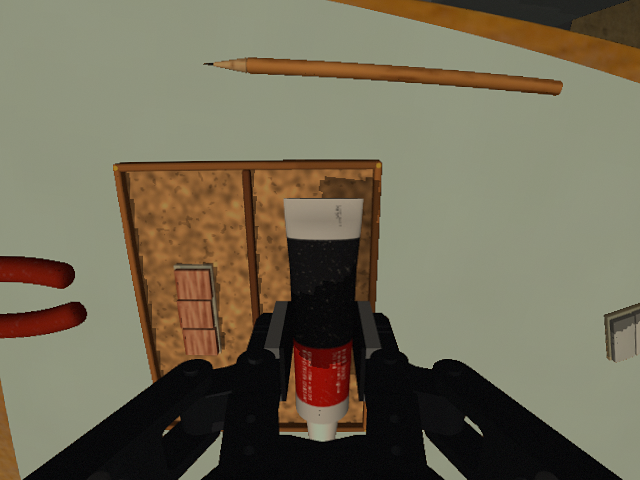

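The glue is aligned with the left-over lane and needs a shift of about 1.3 cm back and 0.55 cm sideways. I'm correcting that and placing it.

Emit:
{"method": "carry_out", "body": {
  "steps": [
    [[0,0,0],[-1.3,-0.55,0.5],255],
    [[0,0,0],[-1.3,-0.55,2],255],
    [[0,0,0],[-1.3,-0.55,3.8],255],
    [[0,0,0],[-1.3,-0.55,3.8],255],
    [[0,0,0],[-1.3,-0.55,3.8],130],
    [[0,0,0],[-1.3,-0.55,3.8],130],
    [[0,0,0],[-1.3,-0.55,2.5],120],
    [[0,0,0],[-1.3,-0.55,-1],100]
  ]
}}

```text
clock: 19.45
tcp_pos: [0.433, -0.2882, 0.0598]
orientation: [-0.001, -0.066, 0.998, 0.001]
wrist_force: [0.6, -0.5, -0.3]
finger_gap: 0.0516
grip_force: 0.0
```

Emit:
{"method": "carry_out", "body": {
  "steps": [
    [[0,0,0],[0,0,-4],100],
    [[0,0,0],[0,0,-5],100],
    [[0,0,0],[0,0,-5],100],
    [[0,0,0],[0,0,-5],100],
    [[0,0,0],[0,0,-5],100],
    [[0,0,0],[0,0,-5],100],
    [[0,0,0],[0,0,-5],100],
    [[0,0,0],[0,0,-5],100]
  ]
}}

```text
clock: 20.45
tcp_pos: [0.434, -0.2891, 0.1096]
orientation: [-0.0, -0.066, 0.998, 0.0]
wrist_force: [-0.2, 0.3, 0.5]
finger_gap: 0.052
grip_force: 0.0
```

```bash
python3 - <<'E'
from plan import *
go((.4357,-.0915,.08,207))
c,im,d=cam('wrist'); cv2.imwrite('pics/w8.png',im[:,:,::-1])
E
```

```text
now [ 0.434  -0.2891  0.1096] yaw -172.4 t 20.45 gap 0.052 F [-0.2  0.3  0.5] j6 -0.87
(0.4357, -0.0915, 0.08, 207) turn [  0.   -0.  -19.4] shift cm [-2.77 19.56  2.96]
```

View pics/w8.png

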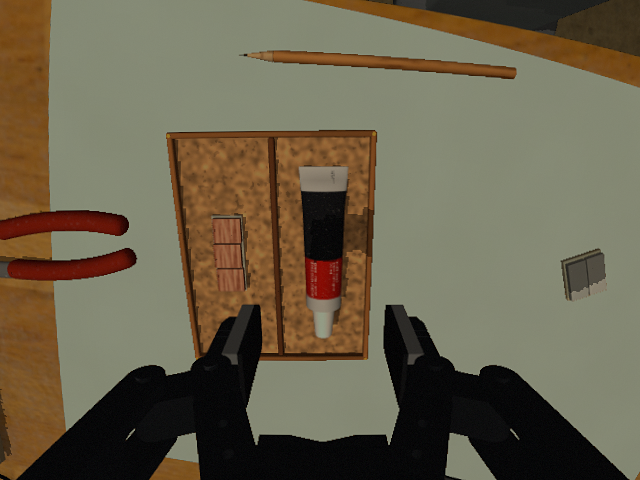

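The glue lies straight in its lane (323,250) and the strip is undisturbed. The grey piece is next.

Emit:
{"method": "carry_out", "body": {
  "steps": [
    [[0,0,-5],[-0.7,5,0],90],
    [[0,0,-10],[-1.4,10,0],90],
    [[0,0,-15],[-2.1,15,0],90],
    [[0,0,-19.4],[-2.8,19.6,2],90],
    [[0,0,-19.4],[-2.8,19.6,5],90],
    [[0,0,-19.4],[-2.8,19.6,7.5],90],
    [[0,0,-19.4],[-2.8,19.6,7.5],90],
    [[0,0,-19.4],[-2.8,19.6,7.5],90]
  ]
}}

```text
clock: 21.5
tcp_pos: [0.4365, -0.0914, 0.0355]
orientation: [0.0, -0.233, 0.972, -0.0]
wrist_force: [0.7, 0.1, 0.4]
finger_gap: 0.0551
grip_force: 0.0
```

```bash
python3 - <<'E'
from plan import *
go((.4357,-.0915,.0025,207))
c,im,d=cam('wrist'); cv2.imwrite('pics/w9.png',im[:,:,::-1])
E
```

```text
now [ 0.4365 -0.0914  0.0355] yaw -153.0 t 21.5 gap 0.0551 F [0.7 0.1 0.4] j6 -0.86
(0.4357, -0.0915, 0.0025, 207) turn [-0.  0. -0.] shift cm [0.08 0.03 3.3 ]
```

View pics/w9.png

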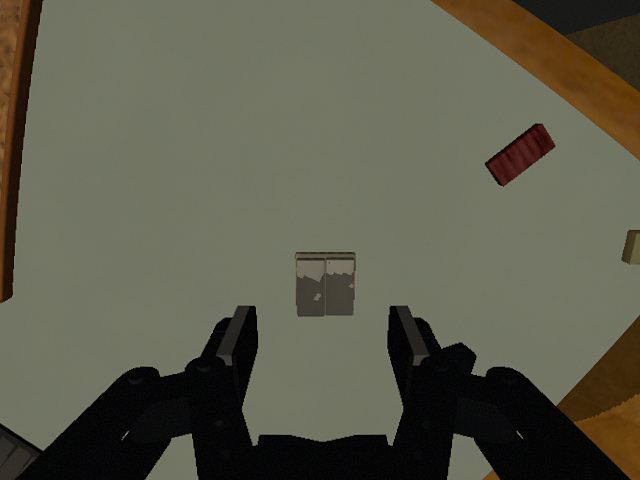

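The grey piece is square to the fingers and centred (325,285). The hex tile is well outside the fingers, so I'm grasping.

Emit:
{"method": "carry_out", "body": {
  "steps": [
    [[0,0,0],[0,0,2],90],
    [[0,0,0],[0,0,3.25],90],
    [[0,0,0],[0,0,3.25],255],
    [[0,0,0],[0,0,3.25],255],
    [[0,0,0],[0,0,3.25],255],
    [[0,0,0],[0,0,3.25],255],
    [[0,0,0],[0,0,3.25],255],
    [[0,0,0],[0,0,3.25],255]
  ],
  "force": 35
}}

```text
clock: 22.55
tcp_pos: [0.4364, -0.0913, 0.0027]
orientation: [0.0, -0.233, 0.972, -0.0]
wrist_force: [1.0, -0.6, 3.8]
finger_gap: 0.0289
grip_force: 35.0
```

```bash
python3 - <<'E'
from plan import *
x,y=W(.0415,.027)
go((x,y,.085,182.3))
E
```

```text
now [ 0.4364 -0.0913  0.0027] yaw -153.0 t 22.55 gap 0.0289 F [ 1.  -0.6  3.8] j6 -0.86
(np.float64(0.4871830089988704), np.float64(0.3228437180581913), 0.085, 182.3) turn [-0.   0.  24.7] shift cm [-23.31  34.6   -8.25]
```

Emit:
{"method": "carry_out", "body": {
  "steps": [
    [[0,0,0],[0,0,-4],255],
    [[0,0,0],[-1,1.5,-8.25],255],
    [[0,0,4],[-4.2,6.2,-8.25],255],
    [[0,0,8],[-7.4,11,-8.25],255],
    [[0,0,12],[-10.6,15.7,-8.25],255],
    [[0,0,16],[-13.8,20.5,-8.25],255],
    [[0,0,20],[-17,25.2,-8.25],255],
    [[0,0,24.7],[-20.2,30,-8.25],255]
  ]
}}

```text
clock: 23.55
tcp_pos: [0.4798, 0.2698, 0.0845]
orientation: [-0.0, -0.019, 1.0, -0.0]
wrist_force: [1.1, -0.4, 0.3]
finger_gap: 0.0283
grip_force: 34.8
```

```bash
python3 - <<'E'
from plan import *
x,y=W(.0415,.027)
go((x,y,.04,182.3))
E
```

```text
now [0.4798 0.2698 0.0845] yaw -177.9 t 23.55 gap 0.0283 F [ 1.1 -0.4  0.3] j6 0.33
(np.float64(0.4871830089988704), np.float64(0.3228437180581913), 0.04, 182.3) turn [-0.  -0.  -0.2] shift cm [-0.93  5.28  4.45]
```

Emit:
{"method": "carry_out", "body": {
  "steps": [
    [[0,0,0],[-0.9,5.3,0],255],
    [[0,0,0],[-0.9,5.3,2.5],255],
    [[0,0,0],[-0.9,5.3,4.5],255],
    [[0,0,0],[-0.9,5.3,4.5],255],
    [[0,0,0],[-0.9,5.3,4.5],255],
    [[0,0,0],[-0.9,5.3,4.5],255],
    [[0,0,0],[-0.9,5.3,4.5],255],
    [[0,0,0],[-0.9,5.3,4.5],255]
  ]
}}

```text
clock: 24.55
tcp_pos: [0.4872, 0.3212, 0.0403]
orientation: [0.0, -0.02, 1.0, 0.0]
wrist_force: [0.5, 0.8, 0.3]
finger_gap: 0.0285
grip_force: 34.8
```

```bash
python3 - <<'E'
from plan import *
x,y=W(.0415,.027)
go((x,y,.0075,182.3))
E
```

```text
now [0.4872 0.3212 0.0403] yaw -177.7 t 24.55 gap 0.0285 F [0.5 0.8 0.3] j6 0.41
(np.float64(0.4871830089988704), np.float64(0.3228437180581913), 0.0075, 182.3) turn [ 0.  0. -0.] shift cm [-0.    0.16  3.28]
```

Release, then rise clear of everything.

Emit:
{"method": "carry_out", "body": {
  "steps": [
    [[0,0,0],[0,0.15,2],255],
    [[0,0,0],[0,0.15,3.25],255],
    [[0,0,0],[0,0.15,3.25],255],
    [[0,0,0],[0,0.15,3.25],140],
    [[0,0,0],[0,0.15,3.25],140],
    [[0,0,0],[0,0.15,2.4],135],
    [[0,0,0],[0,0.15,-2],110],
    [[0,0,0],[0,0.15,-7],100]
  ]
}}

```text
clock: 25.55
tcp_pos: [0.4862, 0.3224, 0.1108]
orientation: [-0.001, -0.02, 1.0, -0.0]
wrist_force: [1.5, 0.9, 0.1]
finger_gap: 0.0522
grip_force: 0.0
```

Emit:
{"method": "carry_out", "body": {
  "steps": [
    [[0,0,0],[3,-3,-3],100],
    [[0,0,0],[5,-8,-8],100],
    [[0,0,0],[5,-13,-12],100],
    [[0,0,0],[5,-16,-12],100],
    [[0,0,0],[5,-16,-12],100],
    [[0,0,0],[5,-16,-12],100],
    [[0,0,0],[5,-16,-12],100],
    [[0,0,0],[5,-16,-12],100]
  ]
}}

```text
clock: 26.55
tcp_pos: [0.4429, 0.1616, 0.2293]
orientation: [-0.001, -0.021, 1.0, -0.0]
wrist_force: [0.3, 0.4, 0.1]
finger_gap: 0.0517
grip_force: 0.0
```

```bash
python3 - <<'E'
from plan import *
go()
a,im,d=cam('top'); cv2.imwrite('pics/t1.png',im[:,:,::-1])
_,s,_=cam('side')
v=np.hstack([cv2.resize(im[215:325,x:x+w],None,fx=3.5,fy=3.5,interpolation=cv2.INTER_CUBIC) for x,w in((135,85),(300,40),(430,90))])
cv2.imwrite('pics/final.png',v[:,:,::-1])
cv2.imwrite('pics/side1.png',s[:,:,::-1])
E
```

```text
now [0.4429 0.1616 0.2293] yaw -177.6 t 26.55 gap 0.0517 F [0.3 0.4 0.1] j6 0.14
```

View pics/final.png

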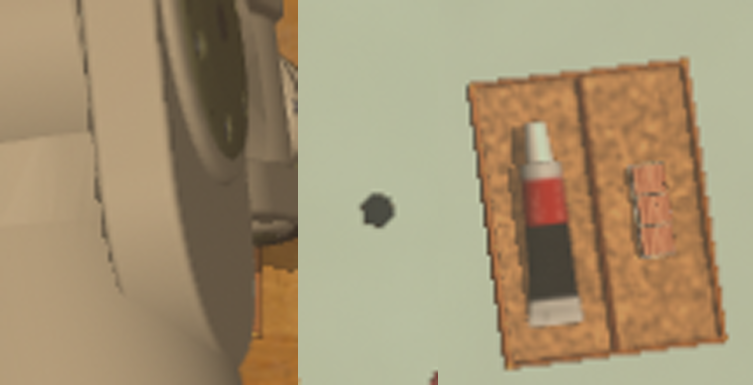

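View pics/side1.png

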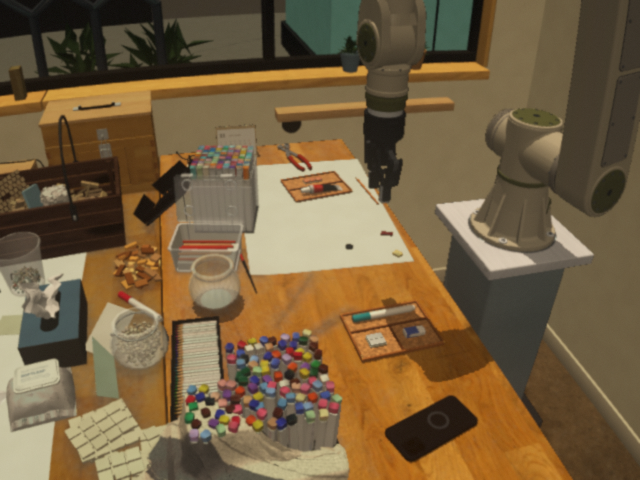

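The top view shows the glue and strip well inside their lanes and the hex tile at its old place. The arm hides the well tray there, but the side view shows the marker in the lane (385,313), grey piece (375,342) and eraser (414,330) in separate wells. I'll check that tray by depth in tray coordinates, without another picture.

```bash
python3 - <<'E'
from h import *
c,im,d=cam('side')
vu=np.mgrid[295:365,335:450].reshape(2,-1).T; uv=vu[:,::-1]
w=world(c,uv,d[vu[:,0],vu[:,1]])
a=np.radians(2.3); l=(w[:,:2]-[.4468,.2942])@np.array([[np.cos(a),-np.sin(a)],[np.sin(a),np.cos(a)]])
for n,x0,x1,y0,y1,h in(('marker',-.078,.078,-.06,-.016,.011),('eraser',-.077,-.005,-.004,.058,.0105),('grey',.005,.077,-.004,.058,.0095)):
    m=(l[:,0]>x0)&(l[:,0]<x1)&(l[:,1]>y0)&(l[:,1]<y1); t=m&(w[:,2]>h)
    print(n,'floor z',np.percentile(w[m,2],15).round(4),'top',np.percentile(w[t,2],90).round(4),'min',l[t].min(0).round(3),'max',l[t].max(0).round(3),t.sum())
print(env.get_state()['clock'],env.get_state()['qvel'].round(3))
E
```

```text
marker floor z 0.003 top 0.0195 min [-0.067 -0.059] max [ 0.068 -0.027] 393
eraser floor z 0.0021 top 0.0162 min [-0.059  0.017] max [-0.016  0.039] 159
grey floor z 0.0023 top 0.0134 min [ 0.024 -0.003] max [0.06  0.043] 174
26.7 [-0.003 -0.004  0.    -0.001  0.001  0.001]
```

The heights match flat pieces on the 4 mm floor: tops at 19.5, 16.2 and 13.4 mm, against about 19, 16 and 12. All three positions are within limits, so I'm handing in.

```bash
python3 -c "
from workcell import env
print(env.hand_in())"
```

```text
the job is handed in; nothing more can be done
None
```

Both kits are made up and the job is handed in at about 27 s; camera and depth checks showed every piece flat in its own compartment and the hex tile untouched, but the hand-in returned no verdict.

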